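# Unlatch the pinning-kit case and hold its lid half open

### The arm

A 6-joint arm with a two-finger parallel gripper is mounted at the origin on the work surface. World frame = base frame: x ahead of the robot, y to its left, z up, the work surface at z = 0. Lengths are in mm, angles in rad, forces in N, time in s.
With the tool pointing down it reaches from about 275 to 1000 mm from the base axis. Payload 8.4 kg.
Tool frame: the origin (TCP) lies between the finger pads; the fingertips stand 17 mm ahead of it and the grasp point (between the pads) lies 2 mm behind it (r.tcp_to_tips is the distance from the TCP to the fingertips, in mm); z points along the fingers, y is the line along which they close (so a half turn about z gives the same grasp; the last joint's range is limited). The gripper opens to 85 mm and grips with 20 to 120 N. Pads are 22 mm wide; open, the fingers measure 114 mm over their backs; the gripper's body (76 mm by 85 mm) begins 54 mm behind the grasp point. The pads swing forward as they close: fully open they stand 13 mm farther back than shut.
Start: joints at [1.221, 0.353, 1.633, -0, 1.155, -0.002], TCP at [213.018, 587.581, 248.281] pointing down, gripper open.
Joint ranges: [-2.63, 2.63], [-0.92, 2.1], [0.06, 2.66], [-1.3, 4.44], [0, 2.69], [-3.02, 3.02]. Speed limits (rad/s): [2.22, 2.22, 2.79, 3.14, 3.14, 3.14].

### API

Orientations are given as [roll, pitch, yaw] about the fixed x, y, z axes, in that order (R = Rz(yaw) Ry(pitch) Rx(roll)).
In Python, from rig import r gives the robot as it stands. The module is installed in compiled form; this text tells all that it offers.
- The arm moves only by the tool apply_moves, never from a script. Its argument "series" is text: rows parted by semicolons, each of 7 numbers parted by spaces: the shift along the tool's x, y, z in cm, then the turn, a rotation vector about the tool's x, y, z in rad, then the gripper's target within -1 to 1 (shut at 1, half-way at 0, fully open at -1). In form: tx ty tz rx ry rz fingers; .... A call has exactly 10 rows; each row shifts and turns the commanded pose from where the row before left it, along the tool's axes as they then stand; what a row does not reach is not made up. A row lasts 1/12 s, in which the tool goes at most 41.7 mm and 7.16 degrees, less where a joint would pass 70% of its speed; a pose out of reach is approached as far as the arm can. A call with a gripper value outside its range is refused whole. The fingers move at their own pace and stop on an object; "squeeze" is the grip in N (left out, the last holds). Time passes only in rows, so rows that do not move let the fingers close, or fill a call up. It gives the time, the measured TCP pose, the force and the opening at its end, in the units of the state.
- r.sense(): the state, without advancing time (a new reading comes with each control period).
- r.grab_frame(name): name is "scene" or "top" or "wrist"; returns the picture (400x640x3 uint8, blue, green, red); there is no depth.
- r.camera_info(name): a dict with "K" (3x3 intrinsics, pixels), "extrinsics" (4x4, takes a point from camera to world coordinates). Camera axes: x right, y down, z forward; pixel columns grow to the right and rows downward; lengths in mm; the calibration is good to about 2 mm. The wrist camera is an equidistant fisheye: a pixel r from the principal point sees the ray r / f radians off the axis. A picture is of the moment at which its call begins: read the wrist's pose just before it. camera_info takes no time and is no camera call; for the wrist camera it gives the pose at the moment of the call.
- r.sign_off(): hands the job in, once; it reports no verdict.
The state is a dict: "clock": time; "qpos": joint angles; "qvel": joint speeds; "joint_efforts": joint torques, N m; "eef_pos": TCP position; "tcp_rot": TCP orientation; "contact_force": force on the tool from outside, world axes, zero at the start; "wrist_torque": the same for the moment, N m; "opening": opening from 0.0 (shut) to 1.0 (fully open).
Only numpy, scipy, OpenCV 4.12 (cv2) and the standard library are available. Lean on these libraries where they do the work, as an engineer would, in place of code of your own. Each camera call takes 0.05 s, during which the arm holds its last target. There are 200 camera calls.

### The job

On the locksmith's bench, turn the latch bar on the front of the metal pin case a full quarter turn to its open stop, so that it no longer lies across the lid. Then raise the lid by its handle to 45 degrees and keep holding it there so that the pins can be looked over: the lid falls shut if let go, so finish while still holding it still at 45 degrees. Leave the other things on the bench where they are.

Things in the scene. Friction and masses are not known exactly. Their poses are not given: they have to be found in the camera images.
- case: painted grey sheet-metal case, 280 (x) x 360 (y) x 100 mm high, fixed to the bench; its place differs each time and it is turned by up to 0.3 rad either way. Origin at the centre of its underside on the bench; its x points away from its front (the front faces the robot), y to its left, z up. Its top is a fixed front deck 60 mm deep (x -140 to -80 mm, top 100 mm high) carrying the latch, and behind it the lid.
- lid (a joint): angle of the lid in rad: 0 shut (level), grows as its front edge rises, 0.785 = 45 degrees, stop at 1.75. It turns about an axis along the case's y (positive about +y). Bare aluminium slab 219 (x) x 360 (y) x 12 mm, about 0.7 kg with its handle, hinged at its far edge; shut, its top lies 102.5 mm above the bench. Nothing holds it up: it falls shut when let go. While the latch bar lies over its front edge it cannot open.
- lid_hinge (a point): point on the lid's hinge axis, at the middle of the case's far edge (case x +140, y 0, z 90.5 mm)
- lid_handle (a point): middle of the steel bar handle on the lid: round bar 10 mm thick, 110 mm long, along the case's y, its centreline 35 mm above the lid's top, on two 10 mm posts 50 mm either side of the middle. Shut, it is at case x -45, y +45, z 137.5 mm, so 185 mm before and 47 mm above the hinge axis; it moves with the lid. Pinched from above, the bar can turn between the fingers as the lid rises.
- latch (a joint): angle of the latch bar in rad: 0 locked (bar points along the case's +x, across the lid's front edge), pi/2 = 1.571 open stop (bar lies along the deck, pointing along the case's -y). It turns clockwise seen from above, stays where it is left and needs about 1 N at the post. It may start up to 0.2 rad from locked. It clears the lid only beyond about 1.25.
- latch_pivot (a point): on the vertical pivot axis of the latch bar, 110 mm above the bench (case x -110, y -90 mm). The flat steel bar is 16 mm wide and 5 mm thick, from 8 mm behind the pivot to 76 mm before it, its underside 4.5 mm above the deck.
- latch_post (a point): on the axis of the round upright finger post near the bar's end, 66 mm from the pivot: 16 mm in diameter, its top 149 mm and this point 135 mm above the bench; it stands on the bar, whose top is 109.5 mm above the bench. It can be pinched or pushed from above.
- lock_cylinder: bystander: brass lock cylinder 45 mm long, 28 mm thick, lying on the bench left of the case; origin at its underside
- door_lever: bystander: steel door lever, a 44 mm round hub 50 mm high with a 100 mm arm on it, right of the case; origin under the hub
- spray_can: bystander: spray can 52 mm in diameter, 150 mm high, left of the case at the back; origin at its underside

How it is judged (in metres and radians):
On the way, in this order (a step that is already met when the one before it is completed fails the run):
1. the latch bar is turned to its open stop while the lid is still shut (value of joint latch above 1.4 rad and value of joint lid below 0.1 rad), for 0.2 s.
2. the lid is held by the fingers at 45 degrees, within 6 (value of joint lid between 0.68 and 0.89 rad and contact force between the fingers and lid above 0.8 N), for 0.3 s.
At the end, for the whole second after the job is handed in: The fingers still hold the lid, at rest, at 45 degrees give or take 6 (joint 0.68 to 0.89 rad, under 0.08 rad/s, finger force on it above 0.8 N, nothing else propping it), and the latch bar is still at its open stop (over 1.40 rad) (all of step 2 and velocity of joint lid between -0.08 and 0.08 rad/s and contact force between lid and lock_cylinder below 0.1 N and contact force between lid and door_lever below 0.1 N and contact force between lid and spray_can below 0.1 N and value of joint latch above 1.4 rad); the arm keeps its last pose, push and grip.
It fails at once if a bystander is moved more than 25 mm or tipped over (distance of any of lock_cylinder, door_lever, spray_can from where it was at the start of the episode above 0.025 m or angle between any of spray_can, door_lever's own z axis and vertical above 0.5 rad).
It also fails if it takes over 46 s, if anything falls off the work surface, if the arm or the gripper's body presses on something with over 40 N, if the wrist force passes 120 N, or if a joint passes its speed limit or range.

## Working session

There is one attempt and no reset: what is moved stays moved. The work goes in short steps, Python scripts to look and compute and a tool call to move; the robot and the scene stay as the last step left them, time stands still between calls to the robot, and variables do not carry over. Pictures are saved under pics/ and viewed, on a budget of 10 in all, crops included, one or two more only if the job needs it, and the job is handed in when it is done.

Besides the shell and the picture viewer there is one more tool, called after "Emit:" as name(argument=value, ...) on one line, values as JSON. apply_moves: Moves the arm, as the interface text tells. Its arguments: {"type":"object","properties":{"series":{"type":"string"},"squeeze":{"type":"number"}},"required":["series"]}

```bash
mkdir -p pics
python3 - <<'E'
from rig import r
import cv2,numpy as np
s=r.sense();print(s)
for n in("top","scene"):
    im=r.grab_frame(n);cv2.imwrite(f"pics/{n}0.png",im);c=r.camera_info(n);print(n,np.round(c["K"],1).tolist(),np.round(c["extrinsics"],4).tolist())
E
```

```text
{'clock': 0.0, 'qpos': array([ 1.22058690e+00,  3.53651775e-01,  1.63414839e+00, -1.33658343e-05,
        1.15519255e+00, -2.40291729e-03]), 'qvel': array([ 0.00229505, -0.00153349,  0.0010972 ,  0.00198682,  0.00104161,
        0.00138716]), 'joint_efforts': array([-1.27283129e-03, -6.05269361e+01, -3.42062616e+01,  1.96896127e-05,
        9.40235099e-03,  6.34575758e-05]), 'eef_pos': array([212.8709213 , 587.14389924, 247.55329679]), 'tcp_rot': array([-3.14019256e+00,  8.85620067e-06,  2.79379155e+00]), 'contact_force': array([ 0.71135688,  0.79542576, -0.40658237]), 'wrist_torque': array([-0.02806958,  0.00110708, -0.01543353]), 'opening': 1.002377622177401}
top [[429.2, 0.0, 316.4], [0.0, 429.2, 192.3], [0.0, 0.0, 1.0]] [[-0.0233, -0.9957, 0.0898, 535.5037], [-0.9997, 0.0229, -0.0053, 64.127], [0.0032, -0.0899, -0.9959, 1204.2062], [0.0, 0.0, 0.0, 1.0]]
scene [[514.5, 0.0, 313.4], [0.0, 514.5, 208.0], [0.0, 0.0, 1.0]] [[-0.2916, 0.7309, -0.6171, 1316.6548], [0.9565, 0.2206, -0.1907, 272.8767], [-0.0033, -0.6459, -0.7634, 979.3756], [0.0, 0.0, 0.0, 1.0]]
```

View pics/top0.png

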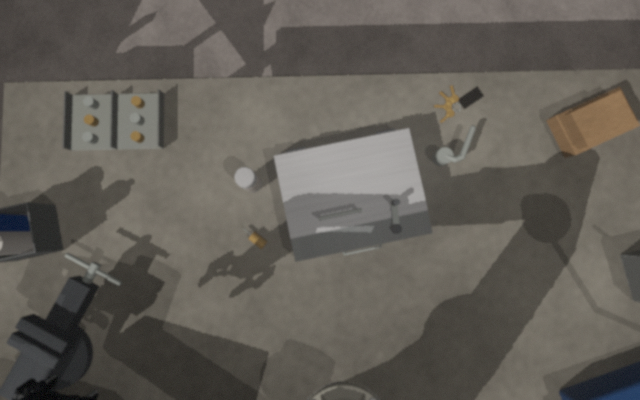

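View pics/scene0.png

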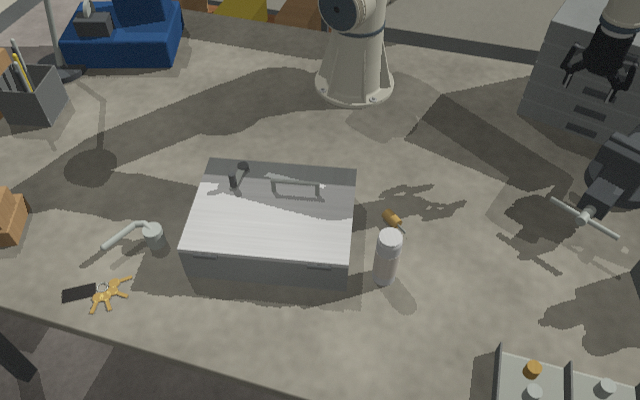

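Top view: the case top's corners are at about (275,155), (409,128), (431,233), (295,261), the latch is near (397,215) and the handle near (337,211). In the scene view the corners are (208,158), (357,169), (353,265), (181,250).

```bash
cat > h.py <<'E'
from rig import r
import cv2,numpy as np
from scipy.optimize import least_squares
from scipy.spatial.transform import Rotation as R
def proj(P,n):
    c=r.camera_info(n);E=np.linalg.inv(c["extrinsics"]);p=np.atleast_2d(P)@E[:3,:3].T+E[:3,3]
    p=p@np.array(c["K"]).T;return p[:,:2]/p[:,2:]
def w(P,pose):
    x,y,a=pose;P=np.atleast_2d(np.array(P,float)).copy();c,s=np.cos(a),np.sin(a)
    return np.c_[x+c*P[:,0]-s*P[:,1],y+s*P[:,0]+c*P[:,1],P[:,2]]
E
python3 - <<'E'
from h import *
C=[[140,180,102],[140,-180,102],[-140,-180,100],[-140,180,100]]
T=np.array([[275,155],[409,128],[431,233],[295,261]]);S=np.array([[353,265],[181,250],[208,158],[357,169]])
f=lambda p:np.r_[proj(w(C,p),"top")-T,proj(w(C,p),"scene")-S].ravel()
o=least_squares(f,[560,0,.2]);print(o.x,np.round(o.fun.reshape(-1,2),1).tolist())
p=o.x;np.save("pose.npy",p)
for a in(-.2,0,.2):
    q=[-110+66*np.cos(a),-90-66*np.sin(a),149];print(a,[proj(w(q,p),n).round(0).tolist() for n in("top","scene")])
print("handle",w([-45,45,137.5],p),proj(w([-45,45,137.5],p),"top"),"post0",w([-44,-90,135],p),"pivot",w([-110,-90,110],p))
for n in("top","scene"):
    im=cv2.imread(f"pics/{n}0.png")
    for q in([-110,-90,110],[-45,-5,137.5],[-45,95,137.5]):
        u=proj(w(q,p),n)[0];cv2.circle(im,(int(round(u[0])),int(round(u[1]))),1,(0,0,255),-1)
    y0,x0=(100,250) if n=="top" else (140,170)
    cv2.imwrite(f"pics/{n}1.png",cv2.resize(im[y0:y0+180,x0:x0+200],None,fx=3,fy=3,interpolation=2))
a=[cv2.imread(f"pics/{n}1.png")[:300] if n=="scene" else cv2.imread(f"pics/{n}1.png")[200:500] for n in("top","scene")]
cv2.imwrite("pics/both.png",np.vstack(a))
E
```

```text
[ 6.28437036e+02 -3.24918642e+01  1.88896918e-01] [[-2.7, 1.0], [-1.9, -0.6], [1.0, -0.5], [-0.4, 1.4], [-2.7, 0.3], [-2.7, 0.2], [2.0, -0.3], [0.4, -0.4]]
-0.2 [[[388.0, 204.0]], [[242.0, 175.0]]]
0 [[[393.0, 202.0]], [[236.0, 175.0]]]
0.2 [[[398.0, 201.0]], [[230.0, 174.0]]]
handle [[575.78759741   3.2577745  137.5       ]] [[339.13618006 214.18238381]] post0 [[ 602.11950856 -129.15306515  135.        ]] pivot [[ 537.29351891 -141.54625142  110.        ]]
```

View pics/both.png

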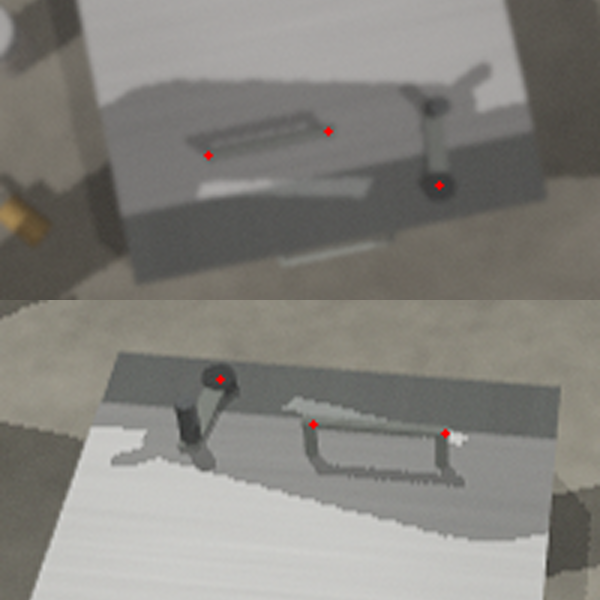

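Scene view: the red dots fall on the pivot and on the handle's posts. The latch post top is at about (395,201) in top and (232,174) in scene, so the latch starts at about 0.1 rad. Next I move above the post.

Emit:
apply_moves(series="-2 -1.8 0 0 0 0 -1;-2 -1.8 0 0 0 0 -1;-2 -1.8 0 0 0 0 -1;-2 -1.8 0 0 0 0 -1;-2 -1.8 0 0 0 0 -1;-2 -1.8 0 0 0 0 -1;-2 -1.8 0 0 0 0 -1;-2 -1.8 0 0 0 0 -1;-2 -1.8 0 0 0 0 -1;-2 -1.8 0 0 0 0 -1", squeeze=40)

```text
clock: 0.93
eef_pos: [339.9, 348.8, 248.1]
tcp_rot: [-3.141, -0.0, 2.794]
contact_force: [-0.7, 1.0, 0.1]
opening: 0.997
```

Emit:
apply_moves(series="-2 -1.8 0 0 0 0 -1;-2 -1.8 0 0 0 0 -1;-2 -1.8 0 0 0 0 -1;-2 -1.8 0 0 0 0 -1;-2 -1.8 0 0 0 0 -1;-2 -1.8 0 0 0 0 -1;-2 -1.8 0 0 0 0 -1;-2 -1.8 0 0 0 0 -1;-2 -1.8 0 0 0 0 -1;-2 -1.8 0 0 0 0 -1")

```text
clock: 1.77
eef_pos: [466.6, 111.5, 248.1]
tcp_rot: [-3.141, -0.0, 2.794]
contact_force: [0.4, 0.8, -0.9]
opening: 0.999
```

Emit:
apply_moves(series="-2 -1.8 0 0 0 0 -1;-2 -1.8 0 0 0 0 -1;-2 -1.8 0 0 0 0 -1;-2 -1.8 0 0 0 0 -1;-2 -1.8 0 0 0 -0.1 -1;-2 -1.8 0 0 0 -0.1 -1;-2 -1.8 0 0 0 -0.1 -1;-2 -1.8 0 0 0 -0.1 -1;0 0 0 0 0 0 -1;0 0 0 0 0 0 -1")

```text
clock: 2.6
eef_pos: [581.1, -68.8, 247.6]
tcp_rot: [3.141, -0.001, -3.092]
contact_force: [-0.5, 0.7, -0.2]
opening: 1.003
```

```bash
cat >> h.py <<'E'
def fproj(P):
    c=r.camera_info("wrist");E=np.linalg.inv(c["extrinsics"]);p=np.atleast_2d(P)@E[:3,:3].T+E[:3,3];K=np.array(c["K"])
    rho=np.hypot(p[:,0],p[:,1]);th=np.arctan2(rho,p[:,2]);return np.c_[K[0,2]+K[0,0]*th*p[:,0]/rho,K[1,2]+K[1,1]*th*p[:,1]/rho]
def frame():
    s=r.sense();return s["eef_pos"],R.from_euler("xyz",s["tcp_rot"]),s
def goto(x,y,z,yaw):
    p,q,s=frame();t=q.inv().apply(np.array([x,y,z])-p)/10;g=R.from_euler("xyz",[np.pi,0,yaw])
    print("cm",t.round(2),"rot",(q.inv()*g).as_rotvec().round(3))
E
python3 - <<'E'
from h import *
p=np.load("pose.npy");s=r.sense();print(s["clock"],s["eef_pos"],s["tcp_rot"],s["qpos"])
im=r.grab_frame("wrist")
a=.1
for q in([-110,-90,110],[-110+66*np.cos(a),-90-66*np.sin(a),149],[-45,-5,137.5],[-45,95,137.5]):
    u=fproj(w(q,p))[0];print(u);cv2.circle(im,(int(round(u[0])),int(round(u[1]))),2,(0,0,255),-1)
cv2.imwrite("pics/w0.png",im)
E
```

```text
2.6 [581.12425755 -68.77936137 247.61282007] [ 3.14136511e+00 -9.84277754e-04 -3.09198534e+00] [-1.20403091e-01  2.92715170e-01  1.72081319e+00  6.38627090e-05
  1.12907288e+00 -1.74083395e+00]
[240.43431034 135.65807783]
[236.73740464 223.80563389]
[350.24234843 203.49721314]
[465.6868155  187.20887638]
```

View pics/w0.png

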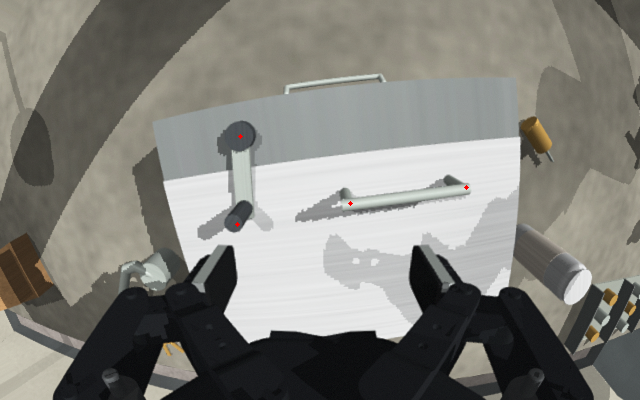

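Wrist view: the dots sit on the pivot (240,136), post top (237,224) and handle ends (350,203) and (466,187), so the pose is good to a few mm.

Run:
```python
from h import *
p=np.load("pose.npy");a=.1
x,y,_=w([-110+66*np.cos(a),-90-66*np.sin(a),149],p)[0];print(x,y);goto(x,y,140,-3.05)
```

```text
603.0329027593259 -135.6867794909778
cm [-1.94 -6.88 10.76] rot [ 0.001 -0.001 -0.042]
```

Emit:
apply_moves(series="-0.5 -1.7 0 0 0 0 -1;-0.5 -1.7 0 0 0 0 -1;-0.5 -1.7 0 0 0 0 -1;-0.4 -1.8 0 0 0 -0.04 -1;0 0 2 0 0 0 -1;0 0 2 0 0 0 -1;0 0 2 0 0 0 -1;0 0 2 0 0 0 -1;0 0 2 0 0 0 -1;0 0 0.7 0 0 0 -1")

```text
clock: 3.48
eef_pos: [601.2, -134.3, 138.5]
tcp_rot: [3.14, -0.004, -3.05]
contact_force: [-1.0, -0.6, 0.4]
opening: 1.002
```

Emit:
apply_moves(series="0 0 0 0 0 0 0.8;0 0 0 0 0 0 0.8;0 0 0 0 0 0 0.8;0 0 0 0 0 0 0.8;0 0 0 0 0 0 0.8;0 0 0 0 0 0 0.8;0 0 0 0 0 0 0.8;0 0 0 0 0 0 0.8;0 0 0 0 0 0 0.8;0 0 0 0 0 0 0.8", squeeze=30)

```text
clock: 4.32
eef_pos: [604.1, -136.0, 142.2]
tcp_rot: [-3.141, 0.002, -3.05]
contact_force: [1.0, 0.6, 5.5]
opening: 0.177
```

Run:
```python
from h import *
p=np.load("pose.npy");s=r.sense();print(s["clock"],s["opening"],s["contact_force"],s["tcp_rot"],s["eef_pos"])
d=s["eef_pos"]-w([-110,-90,110],p)[0];ang=p[2]-np.arctan2(d[1],d[0]);print("latch",ang,"radius",np.hypot(d[0],d[1]))
cv2.imwrite("pics/w1.png",r.grab_frame("wrist"))
```

```text
4.3167 0.17744097772724013 [1.04074911 0.64962179 5.48560943] [-3.14111431e+00  1.52061679e-03 -3.04950901e+00] [ 604.13709996 -136.02319833  142.22234784]
latch 0.10645765734033526 radius 67.07136828233544
```

View pics/w1.png

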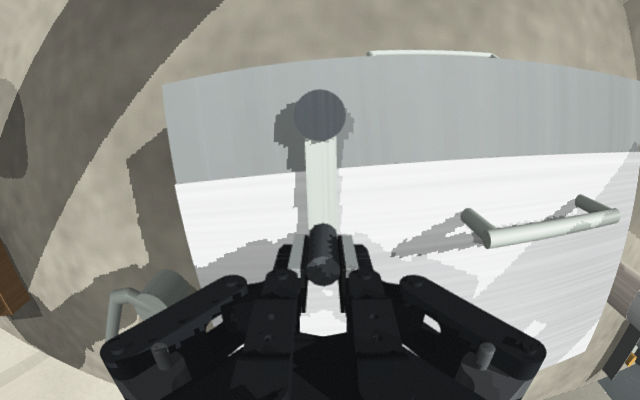

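Wrist view: the post at (323,255) is pinched squarely between the pads and the bar runs up to the pivot at (320,115). Now I turn it along the arc.

Emit:
apply_moves(series="0.02 -0.5 0 0 0 0.075 0.8;0.02 -0.5 0 0 0 0.075 0.8;0.02 -0.5 0 0 0 0.075 0.8;0.02 -0.5 0 0 0 0.075 0.8;0.02 -0.5 0 0 0 0.075 0.8;0.02 -0.5 0 0 0 0.075 0.8;0.02 -0.5 0 0 0 0.075 0.8;0.02 -0.5 0 0 0 0.075 0.8;0.02 -0.5 0 0 0 0.075 0.8;0.02 -0.5 0 0 0 0.075 0.8")

```text
clock: 5.2
eef_pos: [591.4, -183.8, 142.4]
tcp_rot: [3.14, 0.004, 2.48]
contact_force: [4.0, -3.3, 3.0]
opening: 0.173
```

```bash
cat > lat.py <<'E'
from h import *
p=np.load("pose.npy");s=r.sense();print(s["clock"],s["opening"],s["contact_force"],s["tcp_rot"],s["eef_pos"])
d=s["eef_pos"]-w([-110,-90,110],p)[0];ang=p[2]-np.arctan2(d[1],d[0]);print("latch",ang,"radius",np.hypot(d[0],d[1]),"yaw err",(s["tcp_rot"][2]-(p[2]+np.pi-ang)+np.pi)%(2*np.pi)-np.pi)
E
python3 lat.py
```

```text
5.2 0.1728481955298803 [ 4.00018143 -3.28554599  3.01783652] [3.1404881  0.00422686 2.48018568] [ 591.42570086 -183.8499764   142.39039398]
latch 0.8522485409920205 radius 68.7015157737148 yaw err 0.0019446491685721767
```

Tracking well. I'll complete the turn.

Emit:
apply_moves(series="0.02 -0.5 0 0 0 0.075 0.8;0.02 -0.5 0 0 0 0.075 0.8;0.02 -0.5 0 0 0 0.075 0.8;0.02 -0.5 0 0 0 0.075 0.8;0.02 -0.5 0 0 0 0.075 0.8;0.02 -0.5 0 0 0 0.075 0.8;0.02 -0.5 0 0 0 0.075 0.8;0.02 -0.5 0 0 0 0.075 0.8;0.02 -0.5 0 0 0 0.075 0.8;0 0 0 0 0 0 0.8")

```text
clock: 6.03
eef_pos: [553.7, -209.2, 142.5]
tcp_rot: [3.139, 0.005, 1.804]
contact_force: [2.8, -10.1, 2.1]
opening: 0.173
```

```bash
python3 lat.py
```

```text
6.0333 0.17253928082728268 [  2.81610627 -10.1253376    2.11215395] [3.13872423 0.00479706 1.80413371] [ 553.72058197 -209.20042046  142.45660352]
latch 1.5214936430091484 radius 69.61993241735173 yaw err -0.004862217052933104
```

Emit:
apply_moves(series="0.1 -0.4 0 0 0 0.05 0.8;0.1 -0.3 0 0 0 0 0.8;0 0 0 0 0 0 0.8;0 0 0 0 0 0 0.8;0 0 0 0 0 0 0.8;0 0 0 0 0 0 0.8;0 0 0 0 0 0 0.8;0 0 0 0 0 0 0.8;0 0 0 0 0 0 0.8;0 0 0 0 0 0 0.8")

```text
clock: 6.87
eef_pos: [548.8, -209.8, 142.7]
tcp_rot: [3.135, 0.008, 1.759]
contact_force: [8.1, -15.2, -2.6]
opening: 0.174
```

```bash
python3 lat.py
```

```text
6.8667 0.17404407154475937 [  8.13545629 -15.15593832  -2.56173333] [3.13520882 0.00760216 1.75942437] [ 548.753409   -209.76809954  142.72697616]
latch 1.5932672303518172 radius 69.17766722035667 yaw err 0.02220202896527912
```

Stop reached (8 N tangential). Release, rise and check.

Emit:
apply_moves(series="0 0 0 0 0 0 -1;0 0 0 0 0 0 -1;0 0 0 0 0 0 -1;0 0 0 0 0 0 -1;0 0 0 0 0 0 -1;0 0 0 0 0 0 -1;0 0 -2 0 0 0 -1;0 0 -3 0 0 0 -1;0 0 -3 0 0 0 -1;0 0 -1 0 0 0 -1")

```text
clock: 7.7
eef_pos: [547.0, -206.8, 235.4]
tcp_rot: [3.137, 0.003, 1.759]
contact_force: [1.7, -0.8, 1.2]
opening: 0.996
```

Run:
```python
from h import *
p=np.load("pose.npy");print(r.sense()["opening"],r.sense()["clock"])
x,y,z=w([-45,45,137.5],p)[0];print(x,y);goto(x,y,r.sense()["eef_pos"][2],p[2]+np.pi/2)
im=r.grab_frame("wrist")
for q in([-110,-90,110],[-110,-156,149],[-45,-5,137.5],[-45,95,137.5]):
    u=fproj(w(q,p))[0];cv2.circle(im,(int(round(u[0])),int(round(u[1]))),2,(0,0,255),-1)
cv2.imwrite("pics/w2.png",im)
```

```text
0.9962822228174704 7.7
575.7875974063302 3.257774496514031
cm [ 2.01e+01  6.75e+00 -2.00e-02] rot [ 0.004  0.003 -0.001]
```

View pics/w2.png

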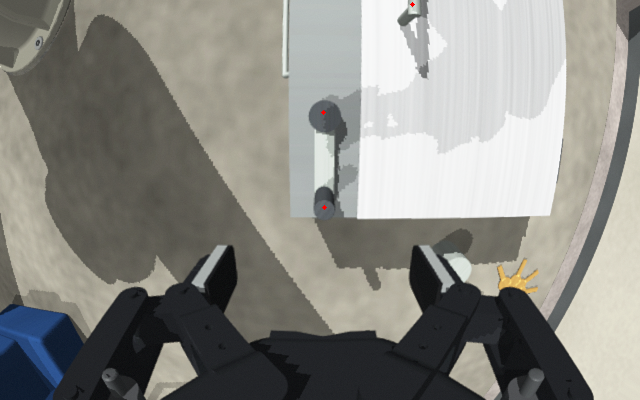

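Wrist view: the bar lies along the deck, with the dots on the pivot (323,113) and post (324,208) for the open-stop prediction. Now over to the handle.

Emit:
apply_moves(series="2.5 0.8 0 0 0 0 -1;2.5 0.8 0 0 0 0 -1;2.5 0.9 0 0 0 0 -1;2.5 0.8 0 0 0 0 -1;2.5 0.9 0 0 0 0 -1;2.5 0.8 0 0 0 0 -1;2.5 0.9 0 0 0 0 -1;2.6 0.8 0 0 0 0 -1;0 0 1.5 0 0 0 -1;0 0 1.5 0 0 0 -1")

```text
clock: 8.58
eef_pos: [573.7, 5.4, 200.5]
tcp_rot: [3.141, -0.0, 1.761]
contact_force: [0.4, -0.2, 0.3]
opening: 1.002
```

Run:
```python
from h import *
p=np.load("pose.npy");s=r.sense();print(s["eef_pos"])
x,y,z=w([-45,45,137.5],p)[0];goto(x,y,139,p[2]+np.pi/2)
im=r.grab_frame("wrist")
for q in([-45,45,137.5],[-45,-5,137.5],[-45,95,137.5]):
    u=fproj(w(q,p))[0];cv2.circle(im,(int(round(u[0])),int(round(u[1]))),2,(0,0,255),-1)
cv2.imwrite("pics/w3.png",im)
```

```text
[573.74511449   5.42689458 200.46180048]
cm [-0.25  0.16  6.15] rot [ 0.001 -0.     0.002]
```

View pics/w3.png

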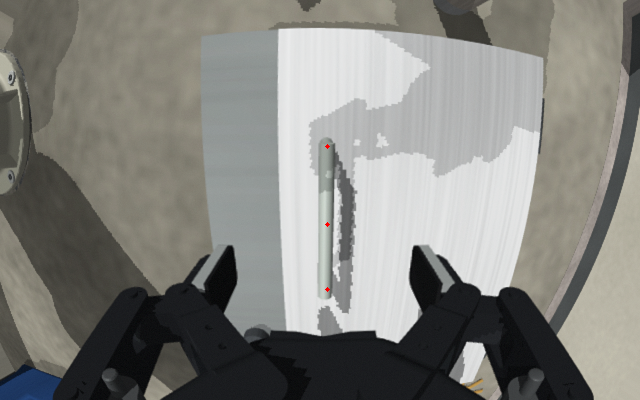

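Wrist view: the bar runs from (326,140) to (324,298), about 1 px left of the predicted dots. Descend and pinch.

Emit:
apply_moves(series="-0.1 0 1.5 0 0 0 -1;-0.1 0 1.5 0 0 0 -1;0 0 1.5 0 0 0 -1;0 0 1.5 0 0 0 -1;0 0 0.5 0 0 0 -1;0 0 0 0 0 0 1;0 0 0 0 0 0 1;0 0 0 0 0 0 1;0 0 0 0 0 0 1;0 0 0 0 0 0 1", squeeze=40)

```text
clock: 9.47
eef_pos: [574.5, 1.7, 137.1]
tcp_rot: [3.14, 0.0, 1.759]
contact_force: [0.7, 0.4, 0.4]
opening: 0.299
```

Emit:
apply_moves(series="0 0 0 0 0 0 1;0 0 0 0 0 0 1;0 0 0 0 0 0 1;0 0 0 0 0 0 1;0 0 0 0 0 0 1;0 0 0 0 0 0 1;0 0 0 0 0 0 1;0 0 0 0 0 0 1;0 0 0 0 0 0 1;0 0 0 0 0 0 1")

```text
clock: 10.3
eef_pos: [576.3, 2.1, 137.2]
tcp_rot: [3.137, 0.0, 1.759]
contact_force: [7.5, 2.1, -2.0]
opening: 0.101
```

```bash
cat > lid.py <<'E'
from h import *
p=np.load("pose.npy");s=r.sense();print(s["clock"],s["opening"],s["contact_force"],s["tcp_rot"])
t,q,_=frame();g=t-q.apply([0,0,2]);c=R.from_euler("z",p[2]).inv().apply(g-[p[0],p[1],0]);print("grasp in case",c)
d=c-[140,0,90.5];print("lid",np.arctan2(d[2],-d[0])-np.arctan2(47,185),"rad",np.hypot(d[0],d[2]))
E
python3 lid.py; python3 -c "
from h import *
r0=np.array([-185,47.])
f=lambda t:np.array([r0[0]*np.cos(t)+r0[1]*np.sin(t),-r0[0]*np.sin(t)+r0[1]*np.cos(t)])
for i in range(1,6):
  a=np.pi/4*i/5;print(a,(f(a)-f(a-np.pi/20)).round(1))"
```

```text
10.3 0.10056542358260685 [ 7.47164124  2.07214482 -1.95123929] [3.13659237e+00 4.38707366e-04 1.75858366e+00]
grasp in case [-44.77163321  43.75664092 139.19527746]
lid 0.008893290322824238 rad 191.080575897841
0.15707963267948966 [ 9.6 28.4]
0.3141592653589793 [13.9 26.5]
0.47123889803846897 [17.9 24. ]
0.6283185307179586 [21.5 20.9]
0.7853981633974483 [24.5 17.3]
```

Bar pinched (opening 0.10 = 8.5 mm). Raise along the arc.

Emit:
apply_moves(series="0 0.24 -0.71 0 0 0 1;0 0.24 -0.71 0 0 0 1;0 0.24 -0.71 0 0 0 1;0 0.24 -0.71 0 0 0 1;0 0.35 -0.66 0 0 0 1;0 0.35 -0.66 0 0 0 1;0 0.35 -0.66 0 0 0 1;0 0.35 -0.66 0 0 0 1;0 0.45 -0.6 0 0 0 1;0 0.45 -0.6 0 0 0 1")

```text
clock: 11.13
eef_pos: [605.6, 7.5, 202.9]
tcp_rot: [-3.14, 0.0, 1.759]
contact_force: [1.5, -2.4, -6.6]
opening: 0.099
```

```bash
python3 lid.py
```

```text
11.1333 0.09943635524092684 [ 1.53273503 -2.41275283 -6.61994198] [-3.13972965e+00  3.57079315e-04  1.75883895e+00]
grasp in case [-14.95766939  43.5778587  204.86352665]
lid 0.38700609484385584 rad 192.5899673700372
```

Emit:
apply_moves(series="0 0.45 -0.6 0 0 0 1;0 0.45 -0.6 0 0 0 1;0 0.54 -0.52 0 0 0 1;0 0.54 -0.52 0 0 0 1;0 0.54 -0.52 0 0 0 1;0 0.54 -0.52 0 0 0 1;0 0.61 -0.43 0 0 0 1;0 0.61 -0.43 0 0 0 1;0 0.61 -0.43 0 0 0 1;0 0.55 -0.4 0 0 0 1")

```text
clock: 11.97
eef_pos: [658.1, 17.2, 254.8]
tcp_rot: [-3.138, 0.001, 1.759]
contact_force: [-11.7, -6.3, 11.8]
opening: 0.1
```

Emit:
apply_moves(series="0 0 0 0 0 0 1;0 0 0 0 0 0 1;0 0 0 0 0 0 1;0 0 0 0 0 0 1;0 0 0 0 0 0 1;0 0 0 0 0 0 1;0 0 0 0 0 0 1;0 0 0 0 0 0 1;0 0 0 0 0 0 1;0 0 0 0 0 0 1")

```text
clock: 12.8
eef_pos: [658.3, 17.1, 255.0]
tcp_rot: [-3.139, 0.001, 1.759]
contact_force: [-11.1, -5.8, 11.2]
opening: 0.094
```

```bash
python3 lid.py
python3 - <<'E'
from h import *
p=np.load("pose.npy")
a=[]
t=np.pi/4;v=np.array([-219,0,12.]);Q=R.from_euler("y",t)
for n in("scene","top"):
    im=r.grab_frame(n)
    for y in(180,-180):
        u=proj(w(Q.apply(v)+[140,y,90.5],p),n)[0];cv2.circle(im,(int(round(u[0])),int(round(u[1]))),2,(0,0,255),-1)
    im=im[60:300,150:550] if n=="scene" else im[80:290,220:500]
    a.append(cv2.resize(im,(500,300)))
cv2.imwrite("pics/end.png",np.vstack(a))
E
```

```text
12.8 0.09415829060620638 [-11.14024145  -5.80327843  11.22259866] [-3.13930625e+00  1.02278350e-03  1.75865906e+00]
grasp in case [ 38.64281448  43.1557353  257.00274846]
lid 0.7751832139420237 rad 194.92676650622843
```

View pics/end.png

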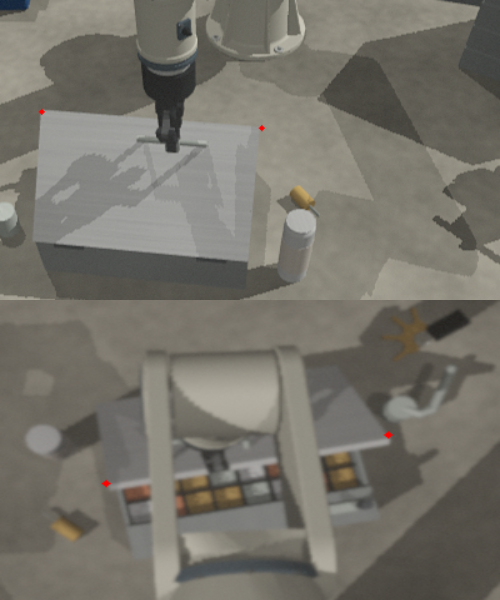

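```bash
python3 lid.py; python3 -c "
from rig import r
print(r.sign_off())"
```

```text
12.9 0.09752888892745175 [-10.08374526  -6.24173134  11.50505931] [-3.13934512e+00  9.80852508e-04  1.75875896e+00]
grasp in case [ 38.66243315  43.20212318 257.01775992]
lid 0.7753092261843072 rad 194.92938932593944
the job is handed in; nothing more can be done
None
```

I turned the latch to its open stop, raised the lid by its handle to about 45°, and handed the job in at 12.9 s still holding it. No verdict was reported.

- **Latch:** I pinched the post and turned it from about 0.1 rad until about 8 N of resistance showed it was at the stop. The gripper position put it at about 1.59 rad. After release, a wrist picture showed the bar lying along the deck where the open stop was predicted. I did not check the latch again after lifting the lid.
- **Lid:** The grasp position gives 0.775 rad and did not change between the last readings. In the final pictures the lid's front corners lie on the positions predicted for 45°. The gripper opening of about 0.1 fits the 10 mm bar still being held.
- **Other things on the bench:** They look unmoved in the final pictures.
- **Small mismatch:** The grasp point sits about 4 mm outside the handle's ideal circle around the hinge. That leaves a steady pull of roughly 16 N on the handle, which I left because everything was at rest.

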